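# Slide the staining pot under the extraction hood and into its keeper

## Task

Move the closed steel staining pot from the loading ring of the shaking hotplate to the ring under the clear extraction hood. Glass slides stand loose inside it, so keep it flat on the plate and slide it, never lift or tip it. Turn it so that its handle ends towards the front of the hotplate and push it gently in under the hood until its wire loop has passed the sprung gate of the keeper and the gate has snapped shut behind it; leave the bottles, jar, dish and timer around it where they are.

Things in the scene. Friction and masses are not known exactly. Their poses are not given: they have to be found in the camera images.
- shaker: Fixed white shaking hotplate, 320 mm (x, front to back) by 315 mm (y), black glass top 40 mm above the desk. Origin: centre of its underside; x points to its back (away from the robot), y to its left, z up. Two white rings of 132 mm are printed on the glass: loading ring front left, working ring back right under the hood. A white column (44 x 60 mm, 262 mm high) stands at the back edge behind the working ring and carries the hood.
- loading_ring (a point): Centre of the loading ring, on the glass; axes as the hotplate's. The pot starts about here, its handle pointing back and right under the hood. Standing here it can be turned with its handle swinging through the right to the front, clear of everything.
- working_ring (a point): Centre of the working ring, on the glass under the hood; axes as the hotplate's. With the loop in the keeper the pot stands within about 15 mm of it.
- hood_rim (a point): Centre of the open lower rim of the clear plastic extraction hood: fixed, 170 mm diameter, rim 155 mm above the desk (115 mm above the glass), its axis 25 mm behind the working ring's centre, cone and duct above it up to 275 mm. The pot with its knob passes under it, a gripper from above does not.
- keeper_mouth (a point): Middle of the mouth of the keeper, a fixed horizontal steel fork behind the working ring; axes as the hotplate's. Two flared arms run back (+x) from here, 26 mm apart inside, 14 mm high, mid-height 32 mm above the glass (the height of this point). The loop's upright bar goes in along +x. It stops against the back of the fork when its centre is 35 mm behind this point; once about 30 mm behind it, the gate closes in front of it.
- keeper_gate (a joint): Brass gate across the keeper's mouth, hinged at the left arm. 0 rad: shut (resting against the nose of the right arm, cannot open outwards); grows to about 1.3 rad as the loop's bar presses it inward; a spring shuts it, 3 to 8 N at the bar (sliding the pot on the glass takes 2 to 6 N besides).
- pot: Loose closed steel staining pot (0.32 to 0.52 kg), 110 mm diameter, lid fixed, 99 mm high with its knob. Origin: centre of its underside, z up; its handle points along its own -x, its wire loop along its own +x. On the glass its origin is 40 mm above the desk.
- pot_knob (a point): Middle of the black round lid knob, on the pot's axis, 86 mm above the pot's base; knob 30 mm diameter, from 66 to 99 mm above the base, lid below it 62 mm above the base. Fixed to the pot, so it turns the pot too.
- pot_handle (a point): Grip point on the black handle, 140 mm from the pot's axis along the pot's -x, 40 mm above its base. The bar is 18 mm wide, 20 mm high, straight and level from 92 to 180 mm from the axis; a 24 mm wide collar and two thin steel rods join it to the pot.
- pot_loop (a point): Middle of the upright bar (8 mm thick) of the wire loop, 103 mm from the pot's axis along the pot's +x, 32 mm above its base; the loop is open between 16 and 46 mm above the base and from the bar to the pot's wall, so the keeper's gate fits inside it.
- alcohol_bottle: Loose clear bottle with white cap, 60 mm diameter, 135 mm high, right of the hotplate; leave it. Origin: centre of its underside.
- amber_bottle: Loose amber bottle with black cap, 52 mm diameter, 112 mm high, right of the hotplate; leave it. Origin: centre of its underside.
- coplin_jar: Loose clear staining jar with black lid, 59 mm diameter, 102 mm high, left in front of the hotplate; leave it. Origin: centre of its underside.
- lab_timer: Loose white timer with three buttons, 66 x 62 x 20 mm, right in front of the hotplate; leave it. Origin: centre of its underside.
- petri_dish: Loose flat round dish, 56 mm diameter, 14 mm high, left of the hotplate; leave it. Origin: centre of its underside.

How it is judged:
By the outcome, as a careful person would: the job done as asked, in the order asked, and still so for the second after the job is handed in, with the robot touching nothing.
It also fails if it takes over 51 s, if anything falls off the work surface, if the arm or the gripper's body presses on something with over 40 N, if the wrist force passes 120 N, or if a joint passes its speed limit or range.

## Robot

A 6-joint arm with a two-finger parallel gripper is mounted at the origin on a cart in front of the work surface, level with it; the furniture and walls round the work are solid. World frame = base frame: x ahead of the robot, y to its left, z up, the work surface at z = 0. Lengths are in m, angles in rad, forces in N, time in s.
With the tool pointing down it reaches from about 0.325 to 0.775 m from the base axis. Payload 5.5 kg.
Tool frame: the origin (TCP) lies between the finger pads; the fingertips stand 8 mm ahead of it and the grasp point (between the pads) lies 11 mm behind it (tcp_to_tips is the distance from the TCP to the fingertips, in m); z points along the fingers, y is the direction in which the jaws open and shut (so a half turn about z gives the same grasp; the last joint's range is limited). The gripper opens to 88 mm and grips with 3 to 60 N. Pads are 20 mm wide; open, the fingers measure 115 mm over their backs; the gripper's body (75 mm by 178 mm) begins 61 mm behind the grasp point.
Start: joints at [-1.278, 0.091, 1.231, -0, 1.82, -0.057], TCP at [0.206, -0.564, 0.231] pointing down, gripper open.
Joint ranges: [-2.87, 2.87], [-0.86, 2.18], [0.17, 2.46], [-1.51, 4.65], [0.06, 2.69], [-2.65, 2.65]. Speed limits (rad/s): [2.57, 2.57, 3.01, 3.14, 3.14, 3.14].

## Interface

Orientations are given as a unit quaternion [w, x, y, z].
In Python, from bench import * gives the robot as it stands. Calls block until the motion is done:
- move_to(position, orientation): joint-space move of the TCP to a pose.
- move_l(position, speed=0.15, orientation=None): straight line of the TCP; orientation=None keeps the orientation; speed is the mean speed in m/s.
- movej(angles): joint-space move.
- gripper_open() and close(): open the fingers fully, or close them until they stop; the grip force is fixed at half the most.
- hold(seconds).
- inverse_kinematics(position, orientation): joint angles nearest the present ones, or None.
- state(): the state.
- get_image(name): name is "scene" or "side" or "wrist"; returns a dict with "frame" (384x512x3 uint8, blue, green, red), "depth" (384x512 float32, m along the optical axis (not along the pixel's ray), 0 where there is no reading), "camera_matrix" (3x3 intrinsics, pixels), "view" (4x4, takes a point from world to camera coordinates). Camera axes: x right, y up, looking along -z (the intrinsics and any distortion apply to the point x, -y, -z); pixel columns grow to the right and rows downward; lengths in m; the calibration is good to about 2 mm. A picture is of the moment at which its call begins.
A pose or a line that the arm cannot do raises IKError and nothing moves.
- job_done(): hands the job in, once; it reports no verdict.
The state is a dict: "time": time; "joint_pos": joint angles; "dq": joint speeds; "joint_torque": joint torques, N m; "ee_pos": TCP position; "ee_rot": TCP orientation; "ft_force": force on the tool from outside, world axes, zero at the start; "moment": the same for the moment, N m; "finger_gap": finger opening in m.
Only numpy, scipy, OpenCV 4.12 (cv2) and the standard library are available. Lean on these libraries where they do the work, as an engineer would, in place of code of your own. Each camera call takes 0.05 s, during which the arm holds its last target. There are 200 camera calls.

## Working session

There is one attempt and no reset: what is moved stays moved. The work goes in short steps, each a Python script; the robot and the scene stay as the last script left them, time stands still between calls to the robot, and variables do not carry over. Pictures are saved under pics/ and viewed, about 8 in all and at most 12, crops included, and the job is handed in when it is done.

```bash
ls; mkdir -p pics; cat > h.py <<'E'
from bench import *
import numpy as np, cv2
def snap(n,tag):
    g=get_image(n); cv2.imwrite(f'pics/{tag}.png',g['frame']); np.savez(f'pics/{tag}.npz',**{k:g[k] for k in('frame','depth','camera_matrix','view')}); return g
def world(g,u,v,d=None):
    K=g['camera_matrix']; 
    if d is None: d=g['depth'][int(round(v)),int(round(u))]
    p=np.array([(u-K[0,2])/K[0,0]*d,-(v-K[1,2])/K[1,1]*d,-d,1]); return (np.linalg.inv(g['view'])@p)[:3]
def proj(g,P):
    p=g['view']@np.append(P,1); q=g['camera_matrix']@np.array([p[0],-p[1],-p[2]]); return q[:2]/q[2]
def cloud(g):
    K=g['camera_matrix'];d=g['depth'];v,u=np.mgrid[:d.shape[0],:d.shape[1]]
    P=np.stack([(u-K[0,2])/K[0,0]*d,-(v-K[1,2])/K[1,1]*d,-d,np.ones_like(d)],-1)
    return (P@np.linalg.inv(g['view']).T)[...,:3]
E
python3 - <<'E'
from h import *
a=snap('scene','sc');b=snap('side','sd')
for g in(a,b): print(g['camera_matrix'],np.linalg.inv(g['view'])[:3])
cv2.imwrite('pics/both.png',np.vstack([a['frame'],b['frame']])[:, :])
s=state();print(s['time'],s['ee_pos'],s['ee_rot'],s['finger_gap'])
E
```

```text
pics
[[428.29765738   0.         254.5197035 ]
 [  0.         428.29765738 195.81726636]
 [  0.           0.           1.        ]] [[-0.68192651  0.50837426 -0.52586296 -0.04561735]
 [-0.73119245 -0.49178524  0.47276302  0.4544107 ]
 [-0.01827109  0.70689666  0.70708081  0.9329586 ]]
[[349.47023851   0.         256.46419188]
 [  0.         349.47023851 189.88323071]
 [  0.           0.           1.        ]] [[-0.92935322  0.2124166  -0.3019632   0.31501456]
 [-0.36918588 -0.53933278  0.75685001  0.55442874]
 [-0.00209115  0.81486155  0.57965187  0.6254073 ]]
0.1 [ 0.20554051 -0.56342987  0.22962783] [-8.65930378e-04  9.84746272e-01  1.73994308e-01 -1.05480778e-04] 0.08777532477241577
```

View pics/sc.png

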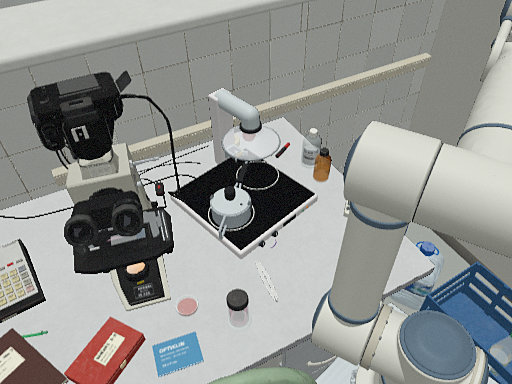

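View pics/sd.png

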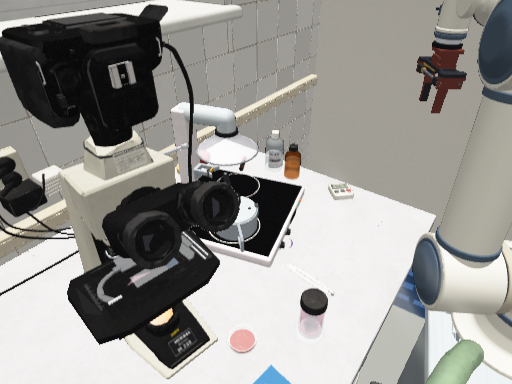

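The scene picture shows the hotplate with corners near (171,194), (240,247), (317,197), the pot at about (230,208) with its knob at (230,192), and the hood rim at (251,142). The handle runs up and right to (243,172). In the side picture the microscope partly hides the pot at (240,215).

```bash
cat > m.py <<'E'
from h import *
out=[]
for t in('sc','sd'):
    g=dict(np.load(f'pics/{t}.npz')); P=cloud(g)
    m=(abs(P[...,2]-.04)<.006)&(P[...,0]>.3)&(g['depth']>0)
    n,l,s,c=cv2.connectedComponentsWithStats(m.astype(np.uint8))
    k=1+np.argmax(s[1:,4]); q=P[l==k]
    print(t,'z',np.median(q[:,2]),'rect',cv2.minAreaRect(q[:,:2].astype(np.float32)*1000))
    # top-down rectified at glass z=.04, 1mm/px, x up, y left ; range x .35..85, y -.35..25
    xs,ys=np.meshgrid(np.arange(.85,.35,-.001),np.arange(.25,-.35,-.001),indexing='ij')
    W=np.stack([xs,ys,np.full_like(xs,.04),np.ones_like(xs)],-1)@g['view'].T
    K=g['camera_matrix'];u=(K[0,0]*W[...,0]/-W[...,2]+K[0,2]).astype(np.float32);v=(K[1,1]*-W[...,1]/-W[...,2]+K[1,2]).astype(np.float32)
    out.append(cv2.remap(g['frame'],u,v,cv2.INTER_LINEAR))
cv2.imwrite('pics/top.png',cv2.resize(out[0],None,fx=1.2,fy=1.2))
g=dict(np.load('pics/sc.npz'));cv2.imwrite('pics/crop.png',cv2.resize(g['frame'][80:260,160:340],None,fx=3.3,fy=3.3,interpolation=cv2.INTER_CUBIC))
E
python3 m.py
```

```text
sc z 0.041017588782020664 rect ((618.995361328125, -127.62419128417969), (253.6822509765625, 310.72967529296875), 0.5534255504608154)
sd z 0.041453773190595955 rect ((657.0479736328125, -124.26333618164062), (323.2568664550781, 308.1958923339844), 0.7265019416809082)
```

View pics/top.png

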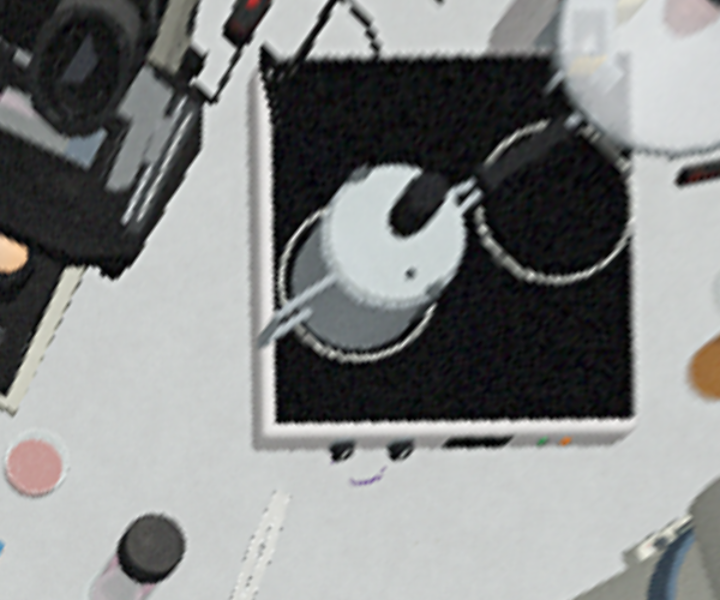

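View pics/crop.png

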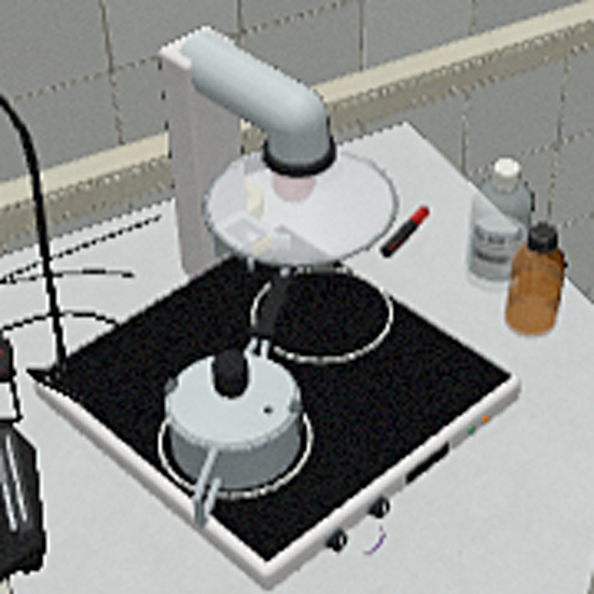

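The rectified top view (1.2 px/mm) puts the working ring centre at about (554,201), which is world (0.68,-0.21). The loading ring is at about (357,281), or (0.616,-0.048), and the plate is nearly square to the world axes. The crop shows the handle pointing back and right, the loop front and left, and the brass keeper through the hood at crop (255,240).

Next I'll get numbers for the pot, then look from above with the wrist camera.

```bash
cat > m2.py <<'E'
from h import *
import sys
for t in sys.argv[1:]:
    g=dict(np.load(f'pics/{t}.npz')); P=cloud(g); gray=g['frame'].max(2).astype(int); ok=g['depth']>0
    R=ok&(P[...,0]>.45)&(P[...,0]<.72)&(P[...,1]<.04)&(P[...,1]>-.28)
    kn=R&(P[...,2]>.115)&(P[...,2]<.146)&(gray<90)
    ha=R&(P[...,2]>.066)&(P[...,2]<.1)&(gray<70)
    li=R&(P[...,2]>.095)&(P[...,2]<.108)&(gray>120)
    for n,m in(('knob',kn),('handle',ha),('lid',li)):
        q=P[m]
        if len(q)<8: print(t,n,len(q));continue
        c,r=cv2.minEnclosingCircle(q[:,:2].astype(np.float32)); top=np.percentile(q[:,2],95)
        l=cv2.fitLine(q[:,:2].astype(np.float32),cv2.DIST_HUBER,0,.01,.01).ravel()
        print(t,n,len(q),'mean',q.mean(0).round(4),'circ',np.round(c,4),round(r,4),'ztop',top.round(4),'line',l.round(3),'min/max',q.min(0).round(3),q.max(0).round(3))
E
python3 m2.py sc sd
python3 - <<'E'
from h import *
q=lambda y:[0,np.cos(y/2),np.sin(y/2),0]
move_to([.55,-.13,.36],q(1.4)) 
w=snap('wrist','w1'); print(np.linalg.inv(w['view'])[:3].round(4),w['camera_matrix']); s=state();print(s['time'],s['ee_pos'],s['joint_pos'])
E
python3 m2.py w1
```

```text
sc knob 126 mean [ 0.6057 -0.0412  0.1329] circ [ 0.6087 -0.0452] 0.0157 ztop 0.1414 line [ 0.547  0.837  0.605 -0.039] min/max [ 0.595 -0.059  0.115] [ 0.623 -0.03   0.143]
sc handle 173 mean [ 0.6667 -0.1403  0.088 ] circ [ 0.6273 -0.0792] 0.1406 ztop 0.094 line [ 0.644 -0.765  0.682 -0.156] min/max [ 0.55  -0.197  0.068] [0.712 0.038 0.096]
sc lid 754 mean [ 0.6018 -0.0374  0.1004] circ [ 0.5961 -0.0266] 0.0752 ztop 0.104 line [ 0.469  0.883  0.602 -0.037] min/max [ 0.555 -0.099  0.095] [0.664 0.037 0.107]
sd knob 20 mean [ 0.6015 -0.0473  0.1359] circ [ 0.6051 -0.0477] 0.0128 ztop 0.1407 line [ 0.649 -0.761  0.601 -0.047] min/max [ 0.596 -0.059  0.122] [ 0.614 -0.039  0.141]
sd handle 81 mean [ 0.6806 -0.1569  0.0894] circ [ 0.6378 -0.131 ] 0.0992 ztop 0.0929 line [ 0.814 -0.581  0.664 -0.144] min/max [ 0.56  -0.197  0.072] [ 0.717 -0.07   0.094]
sd lid 406 mean [ 0.5809 -0.0413  0.1002] circ [ 0.5849 -0.0294] 0.0726 ztop 0.1034 line [ 0.22  -0.976  0.581 -0.041] min/max [ 0.556 -0.097  0.095] [0.616 0.038 0.106]
[[ 0.9852  0.166   0.0434  0.5606]
 [-0.1716  0.9556  0.2396 -0.064 ]
 [-0.0017 -0.2435  0.9699  0.5148]] [[330.56718512   0.         259.61474216]
 [  0.         330.56718512 195.46309159]
 [  0.           0.           1.        ]]
2.1917 [ 0.54978918 -0.13096743  0.35955844] [-2.93945475e-01  6.50790911e-02  1.02583341e+00 -1.95534192e-04
  2.05135799e+00 -1.21500793e-01]
w1 knob 210 mean [ 0.6072 -0.0452  0.139 ] circ [ 0.6095 -0.0439] 0.0142 ztop 0.1409 line [ 0.94   0.34   0.607 -0.045] min/max [ 0.596 -0.057  0.129] [ 0.623 -0.03   0.142]
w1 handle 354 mean [ 0.6657 -0.1313  0.0898] circ [ 0.6697 -0.1337] 0.024 ztop 0.094 line [ 0.539 -0.842  0.665 -0.134] min/max [ 0.649 -0.157  0.073] [ 0.687 -0.11   0.095]
w1 lid 6094 mean [ 0.6088 -0.0418  0.1005] circ [ 0.598  -0.0259] 0.0773 ztop 0.1034 line [ 0.59  -0.807  0.609 -0.042] min/max [ 0.554 -0.099  0.095] [0.665 0.038 0.106]
```

View pics/w1.png

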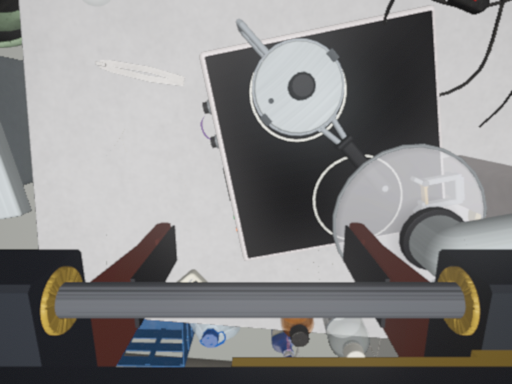

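The wrist view shows the pot at (298,88) with its knob at (302,86), the handle to (350,150), and the working ring at about (358,196). The keeper fork shows as light bars through the hood near (440,190). The knob measures (0.609,-0.045) with its top at 0.140, and the handle points at -57°. I'll zoom in on the keeper in all three views to triangulate it.

```bash
python3 - <<'E'
from h import *
L={t:dict(np.load(f'pics/{t}.npz')) for t in('sc','sd','w1')}
T=[]
for t in L:
    c=proj(L[t],[.76,-.215,.072]); u,v=(c-[26,26]).astype(int); print(t,c.round(1),'crop origin',u,v)
    im=L[t]['frame'][v:v+56,u:u+52]; T.append(cv2.resize(im,None,fx=5,fy=5,interpolation=cv2.INTER_CUBIC))
cv2.imwrite('pics/keep.png',np.hstack(T))
# working ring fit: bright pixels on glass plane (ray-plane z=.041)
for t in('w1','sc'):
    g=L[t];K=g['camera_matrix'];C=np.linalg.inv(g['view']);v,u=np.mgrid[:384,:512]
    d=np.stack([(u-K[0,2])/K[0,0],-(v-K[1,2])/K[1,1],-np.ones(u.shape)],-1)@C[:3,:3].T
    s=(.0405-C[2,3])/d[...,2]; X=C[:2,3]+s[...,None]*d[...,:2]
    for c in((.6825,-.2117),(.614,-.047)):
        rr=np.hypot(X[...,0]-c[0],X[...,1]-c[1]); m=(abs(rr-.066)<.007)&(g['frame'].min(2)>110)&(X[...,0]<(.69 if c[1]<-.1 else .57))&(X[...,1]>-.272)&(X[...,1]<.015)
        q=X[m]; A=np.c_[2*q,np.ones(len(q))]; z=np.linalg.lstsq(A,(q**2).sum(1),rcond=None)[0]; print(t,'ring',z[:2].round(4),'r',np.sqrt(z[2]+z[0]**2+z[1]**2).round(4),len(q))
# objects: timer, bottles heights in w1/sd clouds
P=cloud(L['sd']);m=(P[...,2]>.012)&(P[...,2]<.03)&(P[...,1]<-.1)&(P[...,0]<.5)&(P[...,0]>.2)
q=P[m];print('timer',len(q),q.min(0) if len(q) else 0,q.max(0) if len(q) else 0)
for t in('sc','sd','w1'):
    P=cloud(L[t]);q=P[(P[...,2]>.16)&(P[...,2]<.5)&(P[...,0]>.4)&(P[...,0]<.75)&(P[...,1]>-.02)&(P[...,1]<.25)];print('microscope min y',t,len(q),q[:,1].min() if len(q) else 0)
E
```

```text
sc [240.5 154.5] crop origin 214 128
sd [213.2 170.2] crop origin 187 144
w1 [421.  197.9] crop origin 395 171
w1 ring [ 0.6802 -0.2106] r 0.064 413
w1 ring [ 0.6106 -0.047 ] r 0.0596 339
sc ring [ 0.6847 -0.2125] r 0.0669 65
sc ring [ 0.6119 -0.0487] r 0.0603 47
timer 606 [ 0.20089675 -1.19387989  0.01203141] [ 0.49987181 -0.10674171  0.02990995]
microscope min y sc 3480 0.07861489898125185
microscope min y sd 3593 0.08802368590166565
microscope min y w1 0 0
```

View pics/keep.png

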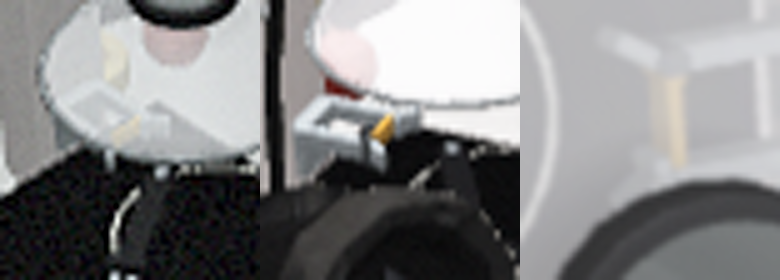

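In the crops the brass gate sits across the fork. It is at about wrist pixel (424.5,195), side (211.8,169.6) and scene (239.6,153.4). In the wrist view its ends at the arms are (423,185.4) and (426,204.6).

```bash
python3 - <<'E'
from h import *
from scipy.optimize import least_squares
L={t:dict(np.load(f'pics/{t}.npz')) for t in('sc','sd','w1')}
O={'w1':(424.5,195),'sd':(211.8,169.6),'sc':(239.6,153.4)}
f=lambda X:np.concatenate([proj(L[t],X)-O[t] for t in O])
r=least_squares(f,[.76,-.21,.07]);print('gate',r.x,r.fun.round(2))
def onz(g,u,v,z):
    a=world(g,u,v,.1);b=world(g,u,v,.2);return a+(b-a)*(z-a[2])/(b-a)[2]
for p in((423,185.4),(426,204.6),(424.5,195)): print(onz(L['w1'],*p,.076))
print('sc',onz(L['sc'],*O['sc'],.072),'sd',onz(L['sd'],*O['sd'],.072))
print('jar?', [onz(L['sd'],341,190,.02)])
E
```

```text
gate [ 0.76245598 -0.21044423  0.07673545] [-0.2   0.3  -0.14 -0.19 -0.77  0.21]
[ 0.76178527 -0.19645719  0.076     ]
[ 0.76441341 -0.22436745  0.076     ]
[ 0.76308978 -0.21031083  0.076     ]
sc [ 0.76600542 -0.21656505  0.072     ] sd [ 0.76543286 -0.2162257   0.072     ]
jar? [array([ 0.39541614, -0.32795038,  0.02      ])]
```

The gate triangulates to (0.762,-0.210,0.077), which agrees with the ring. Now I'll grip the knob, turn the pot in place, slide it level to in front of the keeper, and check it.

```bash
cat > a1.py <<'E'
from h import *
q=lambda y:np.array([0,np.cos(y/2),np.sin(y/2),0])
def rep(n): s=state();print(n,'t%.1f'%s['time'],np.round(s['ee_pos'],4),'F',np.round(s['ft_force'],1),'M',np.round(s['moment'],2),'gap%.4f'%s['finger_gap'],flush=True)
E
python3 - <<'E'
from a1 import *
y1=.0105; y0=y1+2.136; K=[.609,-.045]
move_to([*K,.22],q(y0)); print(state()['joint_pos'])
move_l([*K,.118],.12); rep('down')
close(); rep('closed')
for k in(1,2,3): 
    j=state()['joint_pos']; a=inverse_kinematics([*K,.118],q(y0-2.136*k/3)); print(np.round(a-j,3)); movej(a); rep('turn')
E
```

```text
[-1.30424018e-01  1.17739873e-01  1.21928540e+00 -4.61957947e-04
  1.80374277e+00 -7.03330727e-01]
down t3.9 [ 0.6095 -0.0452  0.1192] F [-0.8 -1.   0.6] M [ 0.01 -0.12  0.  ] gap0.0876
closed t4.9 [ 0.6091 -0.0449  0.118 ] F [ 1.3  0.5 -0.7] M [ 0.1  -0.25 -0.  ] gap0.0294
[-0.    -0.     0.    -0.     0.     0.712]
turn t5.6 [ 0.6089 -0.0451  0.118 ] F [-1.  -1.   0.8] M [-0.1  -0.06 -0.02] gap0.0289
[ 0.     0.    -0.     0.    -0.     0.714]
turn t6.3 [ 0.609 -0.045  0.118] F [-0.6 -0.3  0.3] M [-0.   -0.04 -0.02] gap0.0292
[ 0.     0.     0.     0.    -0.     0.715]
turn t7.0 [ 0.609 -0.045  0.118] F [ 0.8 -0.2  0.9] M [ 0.02  0.05 -0.  ] gap0.0292
```

```bash
python3 - <<'E'
from a1 import *
move_l([.57,-.06,.118],.07); rep('s1')
move_l([.56,-.211,.118],.07); rep('s2')
gripper_open(); rep('open')
move_l([.56,-.211,.20],.12)
move_to([.44,-.23,.26],q(.0105)); rep('up')
w=snap('wrist','w2'); snap('scene','sc2'); snap('side','sd2')
E
sed 's/>.45)/>.33)/' m2.py > m3.py; python3 m3.py w2 sc2 sd2
```

```text
s1 t7.8 [ 0.5696 -0.0603  0.118 ] F [-1.  -1.   2.4] M [-0.2   0.31  0.03] gap0.0291
s2 t10.1 [ 0.56   -0.2109  0.118 ] F [-0.1  0.6  1.2] M [ 0.27 -0.08 -0.  ] gap0.0296
open t11.1 [ 0.56  -0.211  0.118] F [-0.4  0.1 -0.2] M [ 0.    0.02 -0.03] gap0.0877
up t12.5 [ 0.4403 -0.2299  0.259 ] F [ 0.1 -0.6 -0.3] M [0.02 0.02 0.03] gap0.0878
w2 knob 1232 mean [ 0.5556 -0.2096  0.139 ] circ [ 0.5566 -0.2093] 0.0145 ztop 0.1412 line [ 0.96   0.281  0.556 -0.21 ] min/max [ 0.542 -0.223  0.12 ] [ 0.571 -0.195  0.142]
w2 handle 1339 mean [ 0.4318 -0.2126  0.0913] circ [ 0.4796 -0.2158] 0.0995 ztop 0.0941 line [ 1.     0.022  0.429 -0.213] min/max [ 0.38  -0.268  0.084] [ 0.565 -0.151  0.1  ]
w2 lid 10132 mean [ 0.5539 -0.2098  0.1007] circ [ 0.5569 -0.2092] 0.0558 ztop 0.1034 line [ 0.052 -0.999  0.554 -0.21 ] min/max [ 0.501 -0.264  0.095] [ 0.6   -0.155  0.106]
sc2 knob 106 mean [ 0.5521 -0.2046  0.1322] circ [ 0.5542 -0.2066] 0.0145 ztop 0.1414 line [ 0.784  0.621  0.553 -0.204] min/max [ 0.54  -0.22   0.115] [ 0.568 -0.193  0.142]
sc2 handle 274 mean [ 0.4361 -0.2046  0.0861] circ [ 0.4839 -0.1928] 0.1095 ztop 0.0933 line [ 0.998  0.069  0.416 -0.209] min/max [ 0.377 -0.225  0.072] [ 0.59 -0.15  0.1 ]
sc2 lid 671 mean [ 0.552  -0.2033  0.1004] circ [ 0.5785 -0.2118] 0.0775 ztop 0.1045 line [ 0.783  0.623  0.547 -0.203] min/max [ 0.501 -0.27   0.095] [ 0.656 -0.153  0.107]
sd2 knob 117 mean [ 0.5555 -0.2012  0.1313] circ [ 0.5561 -0.206 ] 0.0149 ztop 0.141 line [ 0.929  0.37   0.556 -0.2  ] min/max [ 0.544 -0.219  0.115] [ 0.569 -0.192  0.142]
sd2 handle 235 mean [ 0.4527 -0.1993  0.0845] circ [ 0.5268 -0.2065] 0.131 ztop 0.0924 line [ 0.922  0.386  0.458 -0.196] min/max [ 0.396 -0.217  0.07 ] [ 0.658 -0.149  0.096]
sd2 lid 629 mean [ 0.5555 -0.1965  0.1006] circ [ 0.5637 -0.2119] 0.0953 ztop 0.1039 line [ 0.988  0.156  0.556 -0.196] min/max [ 0.469 -0.264  0.095] [ 0.659 -0.152  0.105]
```

View pics/w2.png

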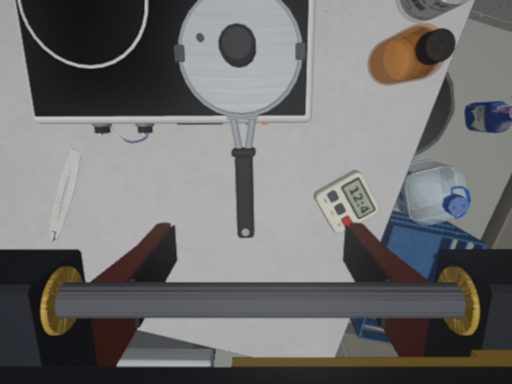

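The wrist view shows the pot at (240,50) with its handle pointing straight to the front, ending at (246,235), about 0.9° off the plate axis. The timer at (347,202) is untouched and clear of the right finger. Next I'll grip the handle and push it in.

```bash
python3 - <<'E'
from a1 import *
G=[.417,-.2145]
move_to([*G,.15],q(.026)); rep('above')
move_l([*G,.069],.08); rep('down')
close(); rep('closed')
move_l([.51,-.213,.069],.04,q(.0105)); rep('pre')
w=snap('scene','sc3');snap('side','sd3')
z=np.hstack([cv2.resize(w['frame'][110:250,180:320],(400,400),interpolation=cv2.INTER_CUBIC),cv2.resize(dict(np.load('pics/sd3.npz'))['frame'][140:250,170:280],(400,400),interpolation=cv2.INTER_CUBIC)])
cv2.imwrite('pics/pre.png',z)
E
python3 m3.py sc3 | grep -E 'knob'
```

```text
above t13.2 [ 0.4174 -0.2143  0.1501] F [ 0.6 -0.7  0. ] M [ 0.05 -0.03  0.04] gap0.0881
down t14.3 [ 0.4174 -0.2147  0.0697] F [0.5 0.2 0.3] M [-0.03 -0.06  0.  ] gap0.0877
closed t15.4 [ 0.417  -0.2145  0.069 ] F [0.4 0.3 0.4] M [-0.02  0.02 -0.06] gap0.0177
pre t17.9 [ 0.51  -0.213  0.069] F [-2.3  0.1  1.1] M [-0.01  0.17 -0.  ] gap0.0174
sc3 knob 84 mean [ 0.5839 -0.1918  0.1296] circ [ 0.5612 -0.184 ] 0.0993 ztop 0.1454 line [ 0.99  -0.142  0.599 -0.2  ] min/max [ 0.477 -0.239  0.115] [ 0.659 -0.132  0.146]
```

View pics/pre.png

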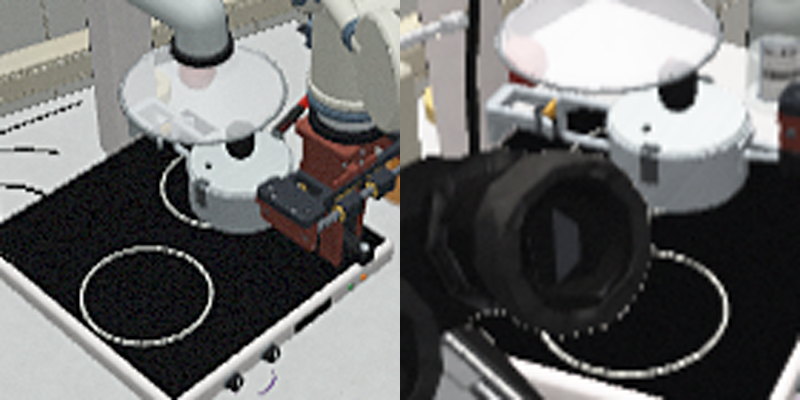

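The loop is now just at the keeper mouth, in line with it (side crop at about (570,120)). The pot is half under the hood, and the gripper is clear of the rim. I'll push on in small steps and watch the force.

```bash
python3 - <<'E'
from a1 import *
x=.51; f=[]
while x<.572:
    x+=.003; move_l([x,-.213+.0105*(x-.51),.069],.025)
    F=state()['ft_force']; f.append((round(x,3),*np.round(F,1),np.round(state()['ee_pos'][0],4))); 
    if -F[0]>19 or abs(F[1])>12: break
for r in f: print(*r)
rep('end')
w=snap('scene','sc4');s=snap('side','sd4')
cv2.imwrite('pics/p4.png',np.hstack([cv2.resize(w['frame'][110:210,190:290],(400,400),interpolation=cv2.INTER_CUBIC),cv2.resize(s['frame'][150:200,180:230],(400,400),interpolation=cv2.INTER_CUBIC)]))
E
```

```text
0.513 0.7 -0.9 -0.5 0.5134
0.516 -2.1 0.1 0.3 0.516
0.519 -4.2 0.1 0.8 0.5187
0.522 -5.0 -0.5 2.5 0.5216
0.525 -5.5 0.1 1.3 0.5247
0.528 -5.0 -1.1 1.6 0.5278
0.531 -3.9 -1.3 1.1 0.531
0.534 -3.1 -1.9 0.4 0.5341
0.537 -2.2 -1.7 0.8 0.5372
0.54 -1.2 -2.1 0.6 0.5402
0.543 -1.9 -2.5 0.4 0.5433
0.546 -0.1 -3.5 0.1 0.5466
0.549 0.1 -1.0 -0.7 0.5496
0.552 0.5 0.0 -0.4 0.5523
0.555 0.3 0.9 0.0 0.5553
0.558 -11.0 1.3 5.4 0.5558
0.561 -19.3 0.7 9.8 0.5567
end t22.5 [ 0.5567 -0.2125  0.0688] F [-19.3   0.7   9.8] M [0.28 2.96 0.17] gap0.0178
```

View pics/p4.png

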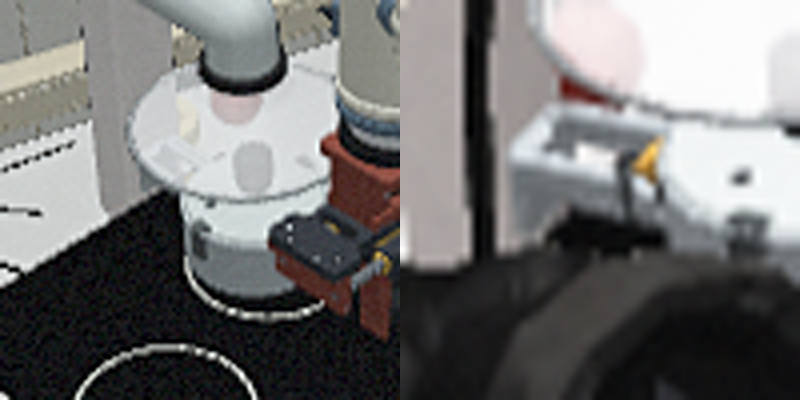

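The force curve matches a catch: the gate load built to about 5 N, fell to zero at x=0.549, and the back stop was felt at 0.556. The gate appears shut, with brass at side crop (650,160). I'll take off the push load, release, withdraw and verify.

```bash
python3 - <<'E'
from a1 import *
move_l([.5537,-.2125,.069],.02); rep('relief')
gripper_open(); rep('open')
move_l([.5537,-.2125,.080],.05)
move_l([.45,-.213,.15],.12)
move_to([.40,-.2,.25],q(.0105)); rep('clear')
w=snap('wrist','w5');s=snap('side','sd5');a=snap('scene','sc5')
c=lambda im,x,y,w,h:cv2.resize(im['frame'][y:y+h,x:x+w],(380,380),interpolation=cv2.INTER_CUBIC)
cv2.imwrite('pics/p5.png',np.hstack([c(a,180,110,140,140),c(s,180,145,60,60)]))
j0=dict(np.load('pics/sc.npz'))
E
sed 's/<.72)/<.78)/' m3.py > m4.py; python3 m4.py sc5 sd5 | grep -E 'handle|knob'
```

```text
relief t23.1 [ 0.5535 -0.2124  0.0686] F [-1.8 -0.3 -1.8] M [ 0.02  0.39 -0.06] gap0.0175
open t24.3 [ 0.5537 -0.2125  0.069 ] F [ 0.3  0.1 -0.2] M [ 0.05 -0.02  0.03] gap0.0878
clear t26.4 [ 0.4003 -0.2001  0.2504] F [-0.3  0.3 -1.1] M [ 0.02 -0.03 -0.03] gap0.0877
sc5 knob 0
sc5 handle 265 mean [ 0.5722 -0.2014  0.0857] circ [ 0.6287 -0.0905] 0.1727 ztop 0.0929 line [ 0.999  0.05   0.559 -0.205] min/max [ 0.513 -0.222  0.068] [0.765 0.04  0.098]
sd5 knob 3
sd5 handle 258 mean [ 0.5665 -0.2029  0.0846] circ [ 0.6396 -0.2035] 0.1261 ztop 0.0923 line [ 0.999  0.037  0.552 -0.204] min/max [ 0.514 -0.217  0.068] [ 0.765 -0.149  0.094]
```

View pics/p5.png

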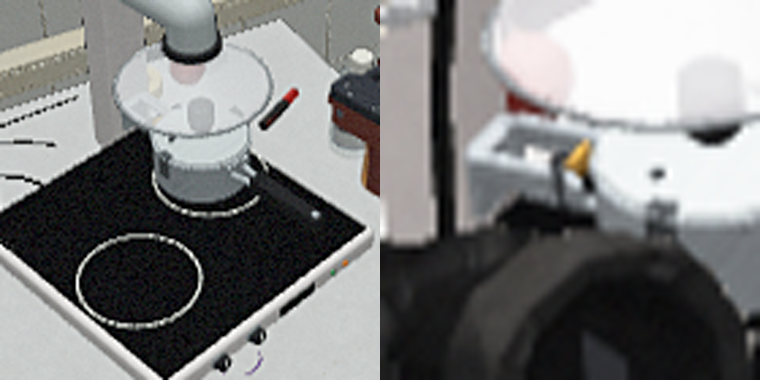

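View pics/w5.png

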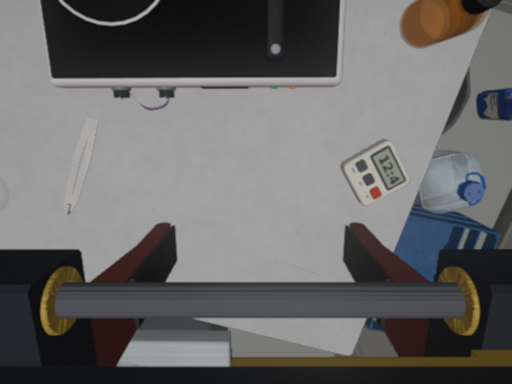

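The handle points to the front, the pot stands in the working ring under the hood, and the brass gate is at side pixel (211.6,170), where it was when shut. The timer hasn't been touched. I'll run one numeric check of the gate and the neighbouring items, then hand in.

```bash
python3 - <<'E'
from a1 import *
for t in('sd','sd4','sd5'):
    f=dict(np.load(f'pics/{t}.npz'))['frame'][155:185,195:230].astype(int); m=(f[...,2]-f[...,0]>60); v,u=np.nonzero(m); print(t,'brass',m.sum(),u.mean()+195,v.mean()+155,u.min()+195,u.max()+195)
A,B=[dict(np.load(f'pics/{t}.npz'))['frame'].astype(int) for t in('sd','sd5')]
for n,(x,y,w,h) in dict(alc=(264,130,22,38),amber=(283,142,20,40),timer=(326,180,30,22),dish=(226,325,34,30),jar=(298,286,32,55)).items(): print(n,'mean diff',abs(A-B)[y:y+h,x:x+w].mean().round(2))
job_done(); print(state()['time'])
E
```

```text
sd brass 18 208.83333333333334 167.72222222222223 200 212
sd4 brass 11 207.8181818181818 167.27272727272728 200 211
sd5 brass 17 209.23529411764707 168.05882352941177 200 212
alc mean diff 1.85
amber mean diff 4.11
timer mean diff 0.58
dish mean diff 0.48
jar mean diff 0.74
the job is handed in; nothing more can be done
the job is handed in; nothing more can be done
```

I handed in the job at about 26 s of the 51 s allowed; as far as my checks show, the pot is in the keeper with the gate shut.

**What I did**
- I gripped the pot by its knob and turned it in place on the loading ring, with the handle swinging through the right to the front.
- I slid it flat on the glass to in front of the hood and released the knob.
- I then gripped the handle and pushed the pot slowly in under the hood. Finally I took off the push, released the handle and withdrew the arm.

**What the checks showed**
- **Gate:** the push force rose to about 5 N against the gate and fell to zero about 7 mm before the loop met the back of the fork. In the side view the brass is back within 0.5 px of where it was when shut. The hood and pot partly hide it, so this rests on the force and that one view; I did not do a pull test.
- **Push force:** the last step pressed on the back stop with 19 N along the push, plus about 10 N upward at the wrist. I backed off 3 mm before releasing, and no picture shows a lift or tilt.
- **Pot position:** it stands in the working ring with the handle to the front. The hood hid the knob from depth readings, so I inferred the final position from the arm: about 10 mm from the ring's centre. The handle line, fitted from two views, was a few degrees off straight, but those views see mainly one side of the handle, so I trusted the gripper's orientation instead.
- **Things around it:** in the side view the timer, dish and jar were unchanged (mean difference under 0.8). The alcohol bottle (1.9) and amber bottle (4.1) differed a little more. The arm stayed well clear of both, so I put that down to shadow or the gripper in the view, but did not confirm it.

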